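# Seat the proud plug and book the tray

### The arm

A 6-joint arm with a two-finger parallel gripper is mounted at the origin on the work surface. World frame = base frame: x ahead of the robot, y to its left, z up, the work surface at z = 0. Lengths are in mm, angles in degrees, forces in N, time in s.
With the tool pointing down it reaches from about 300 to 850 mm from the base axis. Payload 4.2 kg.
Tool frame: the origin (TCP) lies at the very end of the fingers, on their centre line; the grasp point (between the pads) lies 19 mm behind it; z points along the fingers, y is the line along which they close (so a half turn about z gives the same grasp; the last joint's range is limited). The gripper opens to 91 mm and grips with 3 to 60 N. Pads are 32 mm wide; open, the fingers measure 118 mm over their backs; the gripper's body (76 mm by 178 mm) begins 60 mm behind the grasp point.
Start: joints at [69.5, 18.312, 89.639, -0, 72.044, -1.146], TCP at [190.566, 542.524, 174.576] pointing down, gripper open.
Joint ranges: [-177.97, 177.97], [-48.28, 115.42], [12.27, 149.76], [-77.06, 257.06], [2.81, 150.46], [-146.56, 146.56]. Speed limits (degrees/s): [147.25, 147.25, 180, 180, 180, 180].

### API

Orientations are given as [roll, pitch, yaw] about the fixed x, y, z axes, in that order (R = Rz(yaw) Ry(pitch) Rx(roll)).
In Python, from workcell import env, grab_frame gives the robot as it stands. The module is installed in compiled form; this text tells all that it offers.
- The arm moves only by the tool move_arm, never from a script. Its argument "plan" is a list of rows, each an object of numbers: "tx", "ty", "tz": the shift along the tool's x, y, z in cm; "wx", "wy", "wz": the turn, a rotation vector about the tool's x, y, z in rad. In form: [{"tx": .., "ty": .., "tz": .., "wx": .., "wy": .., "wz": ..}, ...]. A call has 1 to 12 rows; each row shifts and turns the commanded pose from where the row before left it, along the tool's axes as they then stand; what a row does not reach is not made up. A row lasts 1/12 s, in which the tool goes at most 41.7 mm and 7.16 degrees, less where a joint would pass 70% of its speed; a pose out of reach is approached as far as the arm can. A call is refused whole if a number of a shift passes 4.17 or a number of a turn 0.125, either way. A call with a gripper value outside its range is refused whole. "gripper" is the finger opening in cm, from 0 to 9.12, set as the call begins (left out, the last holds). The fingers move at their own pace and stop on an object; "force" is the grip in N (left out, the last holds). Time passes only in rows, so rows that do not move let the fingers close. It gives the time, the measured TCP pose, the force, the opening and the grip force at its end, in the units of the state.
- env.state(): the state, without advancing time (a new reading comes with each control period).
- grab_frame(name): name is "scene" or "top"; returns a dict with "color" (420x560x3 uint8, red, green, blue), "vfov" (degrees; the focal length in pixels is half the picture's height over the tangent of half this angle, whatever the lens; pixels are square), "cx", "cy" (the principal point, pixels), "view" (4x4, takes a point from world to camera coordinates). Camera axes: x right, y up, looking along -z (the intrinsics and any distortion apply to the point x, -y, -z); pixel columns grow to the right and rows downward; lengths in mm; the calibration is good to about 2 mm. A picture is of the moment at which its call begins. There is no depth.
- env.job_done(): hands the job in; it is judged then, once.
The state is a dict: "time_s": time; "qpos": joint angles; "qvel": joint speeds; "effort": joint torques, N m; "ee_pos": TCP position; "ee_rot": TCP orientation; "force": force on the tool from outside, world axes, zero at the start; "torque": the same for the moment, N m; "gripper_width": finger opening in mm; "gripper_force": force on a finger pad.
Only numpy, scipy, OpenCV 4.12 (cv2) and the standard library are available. Lean on these libraries where they do the work, as an engineer would, in place of code of your own. Each camera call takes 0.05 s, during which the arm holds its last target. There are 200 camera calls.

### The job

One of the six plugs in the white tray stands proud of the others: gently push it down with the fingertips until it is fully home like the rest, without pulling it up. Then book the tray by pressing the large button on the grey box fully down, and withdraw. Do not touch the other five plugs or press the small button, and leave the spare plug, screwdriver, phone and parts box where they are.

Things in the scene. Friction and masses are not known exactly. Their poses are not given: they have to be found in the camera images.
- tray: White kitting tray fixed to the bench, 160 (x) x 226 (y) x 28 mm plate with an 8 mm wide rim that rises to 35 mm above the bench. Origin: centre of its underside, on the bench. Six wells in two rows: at x = -32 and +32 mm, y = -64, 0, +64 mm of its frame (64 mm pitch). Each well holds one plug.
- plug1: One of six alike plugs, shuffled over the wells: orange round head 28 mm across, 12 mm high, on a metal shank 19 mm across. Origin: centre of the head's flat top, 41 mm above the bench when fully home. Slides only straight up and down, held by about 4 N friction, stays where left. Five start home; one stands 14 to 20 mm proud, its shank showing: the highest top of the six.
- plug2: One of six alike plugs, shuffled over the wells: orange round head 28 mm across, 12 mm high, on a metal shank 19 mm across. Origin: centre of the head's flat top, 41 mm above the bench when fully home. Slides only straight up and down, held by about 4 N friction, stays where left. Five start home; one stands 14 to 20 mm proud, its shank showing: the highest top of the six.
- plug3: One of six alike plugs, shuffled over the wells: orange round head 28 mm across, 12 mm high, on a metal shank 19 mm across. Origin: centre of the head's flat top, 41 mm above the bench when fully home. Slides only straight up and down, held by about 4 N friction, stays where left. Five start home; one stands 14 to 20 mm proud, its shank showing: the highest top of the six.
- plug4: One of six alike plugs, shuffled over the wells: orange round head 28 mm across, 12 mm high, on a metal shank 19 mm across. Origin: centre of the head's flat top, 41 mm above the bench when fully home. Slides only straight up and down, held by about 4 N friction, stays where left. Five start home; one stands 14 to 20 mm proud, its shank showing: the highest top of the six.
- plug5: One of six alike plugs, shuffled over the wells: orange round head 28 mm across, 12 mm high, on a metal shank 19 mm across. Origin: centre of the head's flat top, 41 mm above the bench when fully home. Slides only straight up and down, held by about 4 N friction, stays where left. Five start home; one stands 14 to 20 mm proud, its shank showing: the highest top of the six.
- plug6: One of six alike plugs, shuffled over the wells: orange round head 28 mm across, 12 mm high, on a metal shank 19 mm across. Origin: centre of the head's flat top, 41 mm above the bench when fully home. Slides only straight up and down, held by about 4 N friction, stays where left. Five start home; one stands 14 to 20 mm proud, its shank showing: the highest top of the six.
- panel: Grey booking box fixed to the bench, 100 (x) x 170 (y) x 40 mm, with two push buttons on its top, 42 mm to either side of its centre along its y axis, sides swapped at random. Origin: centre of its underside.
- big_top (a point): Centre of the top of the large dark grey round push button, 40 mm across, on the booking box; moves down with the button.
- big (a joint): Travel of the large button: 0 released, 0.006 m fully down. A spring returns it; about 5 N holds it fully down.
- small_top (a point): Centre of the top of the small dark grey round push button, 20 mm across, on the booking box; moves down with the button.
- small (a joint): Travel of the small button: 0 released, 0.006 m fully down. A spring returns it; about 5 N holds it fully down.
- spare: Loose spare plug standing head-down on the bench beyond the tray: head 28 mm across, shank up, 40 mm high in all. Origin: centre of its underside. Leave alone.
- driver: Loose screwdriver, 170 mm long, lying on the bench on the robot's side of the tray, its length roughly parallel to the tray's long side. Leave alone.
- phone: Loose black smartphone 148 x 72 x 8 mm lying on the bench beyond the booking box. Origin: centre of its underside. Leave alone.
- bin: Loose clear open box of small orange parts, 120 x 100 x 50 mm, to the left of the tray. Origin: centre of its underside. Leave alone.

How it is judged:
By the outcome, as a careful person would: the job done as asked, in the order asked, and still so for the second after the job is handed in, with the robot touching nothing.
It also fails if it takes over 35 s, if anything falls off the work surface, if the arm or the gripper's body presses on something with over 40 N, if the wrist force passes 120 N, or if a joint passes its speed limit or range.

## Working session

There is one attempt and no reset: what is moved stays moved. The work goes in short steps, Python scripts to look and compute and a tool call to move; the robot and the scene stay as the last step left them, time stands still between calls to the robot, and variables do not carry over. Pictures are saved under pics/ and viewed, at most 10 in all, crops included, and the job is handed in when it is done.

Besides the shell and the picture viewer there is one more tool, called as name(argument=value, ...), one argument or row to a line, values as JSON. move_arm: Moves the arm, as the interface text tells. Its arguments: {"type":"object","properties":{"plan":{"type":"array","items":{"type":"object","properties":{"tx":{"type":"number"},"ty":{"type":"number"},"tz":{"type":"number"},"wx":{"type":"number"},"wy":{"type":"number"},"wz":{"type":"number"}}}},"gripper":{"type":"number"},"force":{"type":"number"}},"required":["plan"]}

```bash
mkdir -p pics; python3 - <<'E'
from workcell import env, grab_frame
import cv2,numpy as np
for n in("scene","top"):
    f=grab_frame(n); cv2.imwrite(f"pics/{n}0.png",f["color"][...,::-1]); np.savez(f"{n}0.npz",**f)
    print(n,{k:v for k,v in f.items() if k!="color"})
print(env.state())
E
```

```text
scene {'vfov': 45.22261612238289, 'cx': 282.4300859712999, 'cy': 217.40594435764075, 'view': array([[-5.65007089e-01,  8.25086031e-01,  1.75314730e-04,
         3.04526714e+02],
       [-4.99154305e-01, -3.41982886e-01,  7.96173778e-01,
         2.50482668e+02],
       [ 6.56971817e-01,  4.49756320e-01,  6.05068000e-01,
        -1.73998744e+03],
       [ 0.00000000e+00,  0.00000000e+00,  0.00000000e+00,
         1.00000000e+00]])}
top {'vfov': 49.270997802877616, 'cx': 282.8572576038531, 'cy': 209.3720776960002, 'view': array([[-5.53108654e-02, -9.98459371e-01, -4.42637374e-03,
         5.27531639e+01],
       [ 9.72904803e-01, -5.48909177e-02,  2.24595705e-01,
        -6.08171429e+02],
       [-2.24492654e-01,  8.11614256e-03,  9.74441982e-01,
        -9.43130045e+02],
       [ 0.00000000e+00,  0.00000000e+00,  0.00000000e+00,
         1.00000000e+00]])}
{'time_s': 0.1, 'qpos': array([ 6.94983363e+01,  1.83485855e+01,  8.96978439e+01,  9.56564205e-04,
        7.20431373e+01, -1.14540607e+00]), 'qvel': array([-0.03404761, -0.11982981, -0.33850139,  0.00677651,  0.19361849,
       -0.05563058]), 'effort': array([-2.64995615e-04, -4.13329518e+01, -2.32513404e+01,  7.28662871e-02,
        4.22063016e-02, -5.17885792e-05]), 'ee_pos': array([190.39411062, 542.03925052, 173.80895636]), 'ee_rot': array([-1.79910469e+02, -2.69974327e-03,  1.60643445e+02]), 'force': array([ 0.35880895,  0.29925984, -0.15839147]), 'torque': array([-0.03215025,  0.03624038,  0.03246133]), 'gripper_force': 0.0, 'gripper_width': 91.2294379803199}
```

View pics/scene0.png

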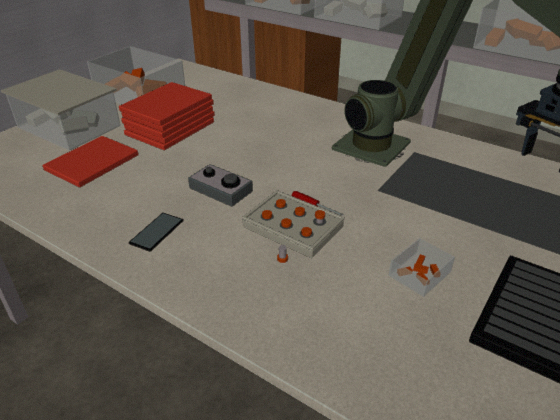

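View pics/top0.png

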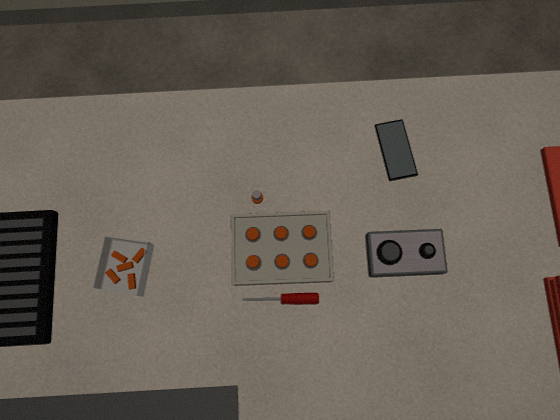

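The scene view shows six plugs. The one at about (320,216) has its shank showing, which is the robot-side row, bin end; in the top view that is about (253,262). The big button is at (389,252) in the top view and the small one at (428,251).

```bash
cat > h.py <<'E'
import numpy as np,cv2
def load(n): return dict(np.load(n,allow_pickle=True))
def ray(f,p):
    h=f["color"].shape[0]; fl=h/2/np.tan(np.radians(float(f["vfov"]))/2)
    V=f["view"]; R=V[:3,:3]; c=-R.T@V[:3,3]
    d=R.T@np.array([(p[0]-f["cx"])/fl,-(p[1]-f["cy"])/fl,-1]); return c,d/np.linalg.norm(d)
def onz(f,p,z): c,d=ray(f,p); return c+d*(z-c[2])/d[2]
def proj(f,P):
    h=f["color"].shape[0]; fl=h/2/np.tan(np.radians(float(f["vfov"]))/2)
    q=f["view"][:3,:3]@np.array(P,float)+f["view"][:3,3]; return np.array([f["cx"]-fl*q[0]/q[2],f["cy"]+fl*q[1]/q[2]])
def tri(rays):
    A=0;b=0
    for c,d in rays: M=np.eye(3)-np.outer(d,d);A=A+M;b=b+M@c
    P=np.linalg.solve(A,b); return P,[np.linalg.norm((np.eye(3)-np.outer(d,d))@(P-c)) for c,d in rays]
def blobs(f,lo,hi,box,amin=15):
    hsv=cv2.cvtColor(f["color"],cv2.COLOR_RGB2HSV); m=cv2.inRange(hsv,lo,hi)
    x0,y0,x1,y1=box; k=np.zeros_like(m);k[y0:y1,x0:x1]=m[y0:y1,x0:x1]
    n,_,s,c=cv2.connectedComponentsWithStats(k)
    return [(c[i].round(1).tolist(),s[i].tolist()) for i in range(1,n) if s[i,4]>=amin]
E
python3 - <<'E'
from h import *
S=load("scene0.npz");T=load("top0.npz")
ts=blobs(T,(3,150,80),(18,255,255),(235,215,330,280)); ss=blobs(S,(3,150,70),(18,255,255),(245,190,345,245))
for b in ts: print("top",b,onz(T,b[0],41).round(1))
for b in ss: print("scene",b,onz(S,b[0],36).round(1))
for b in ts:
    best=min(ss,key=lambda s:tri([ray(T,b[0]),ray(S,s[0])])[1][0]+abs(tri([ray(T,b[0]),ray(S,s[0])])[0][2]-40)/20)
    print(b[0],best[0],*tri([ray(T,b[0]),ray(S,best[0])]))
for nm,f,bx,z in(("T",T,(360,220,450,280),48),("S",S,(188,160,255,205),48)):
    for b in blobs(f,(0,0,0),(180,255,48),bx): print(nm,b,onz(f,b[0],z).round(1))
# tray outline (robot-side corners by colour) 
for n,f,bx,k in(("S",S,(180,155,350,270),4),("T",T,(225,190,455,310),3)):
    x0,y0,x1,y1=bx; c=cv2.resize(f["color"][y0:y1,x0:x1,::-1],None,fx=k,fy=k,interpolation=cv2.INTER_CUBIC); cv2.imwrite(f"pics/{n}c.png",c)
E
```

```text
top ([280.5, 232.3], [275, 227, 12, 12, 114]) [564.2  26.7  41. ]
top ([308.9, 231.1], [303, 226, 13, 12, 115]) [563.3 -37.2  41. ]
top ([252.2, 233.3], [247, 228, 12, 12, 111]) [565.5  90.3  41. ]
top ([252.4, 260.9], [247, 255, 12, 13, 121]) [503.4  92.4  41. ]
top ([281.6, 260.6], [276, 255, 12, 12, 120]) [500.5  27.7  41. ]
top ([310.5, 259.5], [305, 254, 12, 12, 119]) [499.3 -36.4  41. ]
scene ([280.3, 203.0], [276, 199, 10, 9, 74]) [501.4 -32.9  36. ]
scene ([299.4, 210.9], [295, 207, 10, 9, 76]) [502.5  31.   36. ]
scene ([266.4, 214.0], [262, 210, 10, 9, 79]) [564.7 -34.9  36. ]
scene ([319.5, 214.1], [315, 210, 10, 9, 78]) [484.   83.7  36. ]
scene ([285.7, 222.6], [281, 218, 11, 10, 82]) [566.6  29.4  36. ]
scene ([306.1, 231.4], [301, 227, 11, 10, 86]) [567.5  93.7  36. ]
[280.5, 232.3] [285.7, 222.6] [564.98432566  27.37247451  34.19219143] [np.float64(0.7711353303075402), np.float64(0.771135330307511)]
[308.9, 231.1] [266.4, 214.0] [563.87481564 -36.74448816  34.90038703] [np.float64(0.9945195958934403), np.float64(0.9945195958933839)]
[252.2, 233.3] [306.1, 231.4] [566.
[... 208 characters left out ...]
float64(0.9419330708792337)]
[281.6, 260.6] [299.4, 210.9] [500.72150755  28.67108929  34.0850132 ] [np.float64(1.0886269649232858), np.float64(1.0886269649233649)]
[310.5, 259.5] [280.3, 203.0] [499.49510621 -35.76064069  33.90225246] [np.float64(1.2567601116149654), np.float64(1.2567601116149458)]
T ([388.4, 264.8], [366, 233, 80, 44, 243]) [ 477.4 -205.9   48. ]
T ([388.0, 252.8], [377, 240, 25, 25, 271]) [ 503.7 -207.8   48. ]
T ([426.4, 250.7], [419, 243, 17, 16, 165]) [ 503.6 -292.9   48. ]
S ([208.9, 172.8], [203, 169, 12, 8, 71]) [ 508.2 -287.3   48. ]
S ([230.9, 182.7], [221, 176, 19, 12, 123]) [ 513.  -199.1   48. ]
S ([241.5, 193.2], [232, 182, 20, 23, 184]) [ 538.  -140.5   48. ]
```

View pics/Sc.png

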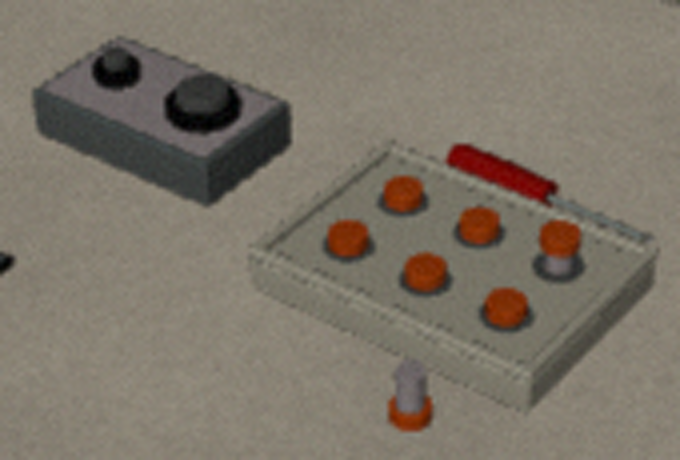

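View pics/Tc.png

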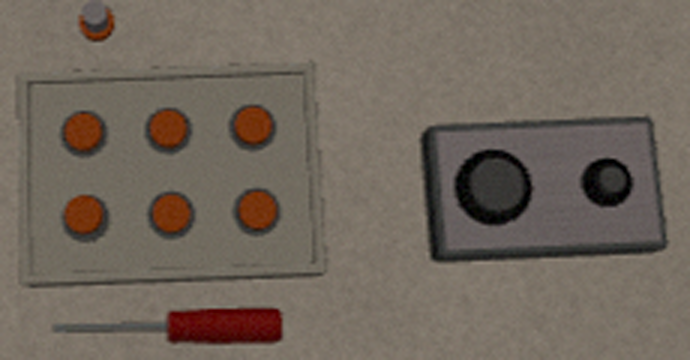

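The close crops confirm the proud plug at the robot-side, bin-end well, about (502,92.5), standing about 16.5 mm high. The big button cap is at about (391,252) top and (231,179) scene; the small one is at the far −y end. I'll close the fingers and fly over the plug.

move_arm(
  plan=[
    {"tx": -2.77, "ty": -2.0},
    {"tx": -2.77, "ty": -2.0},
    {"tx": -2.77, "ty": -2.0},
    {"tx": -2.77, "ty": -2.0},
    {"tx": -2.77, "ty": -2.0},
    {"tx": -2.77, "ty": -2.0},
    {"tx": -2.77, "ty": -2.0},
    {"tx": -2.77, "ty": -2.0},
    {"tx": -2.77, "ty": -2.0},
    {"tx": -2.77, "ty": -2.0},
    {"tx": -2.77, "ty": -2.0},
    {"tx": -2.77, "ty": -2.0},
  ],
  gripper=0,
  force=10,
)

```text
schema error: expected keys tx, ty, tz, wx, wy, wz
```

```bash
python3 - <<'E'
from h import *
S=load("scene0.npz");T=load("top0.npz")
for a,b in(((390.7,252),(231,178.7)),((427.7,251),(209,170.2))): print(*tri([ray(T,a),ray(S,b)]))
from workcell import env
s=env.state(); print(s["ee_pos"],s["ee_rot"],s["gripper_width"],s["time_s"])
E
```

```text
[ 502.96845098 -210.08296226   53.29252529] [np.float64(2.925413384320062), np.float64(2.925413384320105)]
[ 501.75867281 -293.45432896   51.97685267] [np.float64(1.0828427698783412), np.float64(1.0828427698784144)]
[190.39411062 542.03925052 173.80895636] [-1.79910469e+02 -2.69974327e-03  1.60643445e+02] 91.2294379803199 0.1
```

move_arm(
  plan=[
    {"tx": -2.77, "ty": -2.0, "tz": 0, "wx": 0, "wy": 0, "wz": 0},
    {"tx": -2.77, "ty": -2.0, "tz": 0, "wx": 0, "wy": 0, "wz": 0},
    {"tx": -2.77, "ty": -2.0, "tz": 0, "wx": 0, "wy": 0, "wz": 0},
    {"tx": -2.77, "ty": -2.0, "tz": 0, "wx": 0, "wy": 0, "wz": 0},
    {"tx": -2.77, "ty": -2.0, "tz": 0, "wx": 0, "wy": 0, "wz": 0},
    {"tx": -2.77, "ty": -2.0, "tz": 0, "wx": 0, "wy": 0, "wz": 0},
    {"tx": -2.77, "ty": -2.0, "tz": 0, "wx": 0, "wy": 0, "wz": 0},
    {"tx": -2.77, "ty": -2.0, "tz": 0, "wx": 0, "wy": 0, "wz": 0},
    {"tx": -2.77, "ty": -2.0, "tz": 0, "wx": 0, "wy": 0, "wz": 0},
    {"tx": -2.77, "ty": -2.0, "tz": 0, "wx": 0, "wy": 0, "wz": 0},
    {"tx": -2.77, "ty": -2.0, "tz": 0, "wx": 0, "wy": 0, "wz": 0},
    {"tx": -2.77, "ty": -2.0, "tz": 0, "wx": 0, "wy": 0, "wz": 0},
  ],
  gripper=0,
  force=10,
)

```text
time_s: 1.1
ee_pos: [425.0, 204.3, 174.3]
ee_rot: [-180.0, -0.0, 160.6]
force: [1.1, 0.5, -0.2]
gripper_width: 14.2
gripper_force: 0.0
```

move_arm(
  plan=[
    {"tx": -2.77, "ty": -2.03, "tz": 0, "wx": 0, "wy": 0, "wz": 0},
    {"tx": -2.77, "ty": -2.03, "tz": 0, "wx": 0, "wy": 0, "wz": 0},
    {"tx": -2.77, "ty": -2.03, "tz": 0, "wx": 0, "wy": 0, "wz": 0},
    {"tx": -2.77, "ty": -2.03, "tz": 0, "wx": 0, "wy": 0, "wz": 0},
    {"tx": 0, "ty": 0, "tz": 3, "wx": 0, "wy": 0, "wz": 0},
    {"tx": 0, "ty": 0, "tz": 3, "wx": 0, "wy": 0, "wz": 0},
    {"tx": 0, "ty": 0, "tz": 3, "wx": 0, "wy": 0, "wz": 0},
    {"tx": 0, "ty": 0, "tz": 1, "wx": 0, "wy": 0, "wz": 0},
    {"tx": 0, "ty": 0, "tz": 0, "wx": 0, "wy": 0, "wz": 0},
    {"tx": 0, "ty": 0, "tz": 0, "wx": 0, "wy": 0, "wz": 0},
  ],
)

```text
time_s: 1.93
ee_pos: [502.6, 92.8, 74.9]
ee_rot: [180.0, 0.0, 160.7]
force: [-0.4, -0.3, 0.6]
gripper_width: 0.3
gripper_force: 0.0
```

```bash
python3 - <<'E'
from workcell import env, grab_frame
import cv2
out=[]
for n,(x0,y0,x1,y1) in(("scene",(240,140,370,260)),("top",(225,190,355,310))):
    out.append(cv2.resize(grab_frame(n)["color"][y0:y1,x0:x1,::-1],None,fx=3,fy=3,interpolation=cv2.INTER_CUBIC))
cv2.imwrite("pics/a1.png",cv2.hconcat(out))
s=env.state(); print(s["ee_pos"],s["force"],s["gripper_width"])
E
```

```text
[503.78801254  93.04142481  76.29506745] [-0.15396136  0.33241111 -0.18378613] 0.7880471310797865
```

View pics/a1.png

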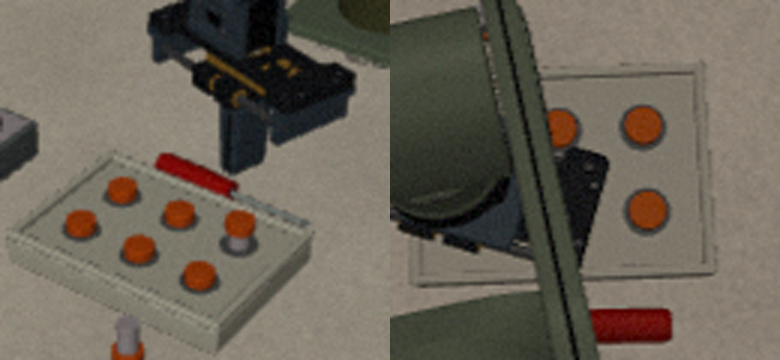

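The fingertips are directly over the proud plug with a small gap. I'll descend slowly while watching the force.

move_arm(
  plan=[
    {"tx": 0, "ty": 0, "tz": 0.8, "wx": 0, "wy": 0, "wz": 0},
    {"tx": 0, "ty": 0, "tz": 0.6, "wx": 0, "wy": 0, "wz": 0},
    {"tx": 0, "ty": 0, "tz": 0.3, "wx": 0, "wy": 0, "wz": 0},
    {"tx": 0, "ty": 0, "tz": 0.3, "wx": 0, "wy": 0, "wz": 0},
    {"tx": 0, "ty": 0, "tz": 0.3, "wx": 0, "wy": 0, "wz": 0},
    {"tx": 0, "ty": 0, "tz": 0.3, "wx": 0, "wy": 0, "wz": 0},
    {"tx": 0, "ty": 0, "tz": 0.2, "wx": 0, "wy": 0, "wz": 0},
    {"tx": 0, "ty": 0, "tz": 0.2, "wx": 0, "wy": 0, "wz": 0},
    {"tx": 0, "ty": 0, "tz": 0, "wx": 0, "wy": 0, "wz": 0},
  ],
)

```text
time_s: 2.78
ee_pos: [502.0, 92.6, 44.2]
ee_rot: [-180.0, -0.0, 160.6]
force: [-0.7, 0.1, 0.3]
gripper_width: 0.6
gripper_force: 0.0
```

move_arm(
  plan=[
    {"tx": 0, "ty": 0, "tz": 0.1, "wx": 0, "wy": 0, "wz": 0},
    {"tx": 0, "ty": 0, "tz": 0.1, "wx": 0, "wy": 0, "wz": 0},
    {"tx": 0, "ty": 0, "tz": 0.1, "wx": 0, "wy": 0, "wz": 0},
  ],
)

```text
time_s: 3.03
ee_pos: [502.4, 92.6, 41.6]
ee_rot: [180.0, 0.0, 160.6]
force: [-0.2, -0.0, -0.2]
gripper_width: 0.4
gripper_force: 0.0
```

move_arm(
  plan=[
    {"tx": 0, "ty": 0, "tz": 0.05, "wx": 0, "wy": 0, "wz": 0},
    {"tx": 0, "ty": 0, "tz": 0.05, "wx": 0, "wy": 0, "wz": 0},
  ],
)

```text
time_s: 3.2
ee_pos: [502.3, 92.6, 40.5]
ee_rot: [180.0, 0.0, 160.6]
force: [-0.6, -0.9, 0.3]
gripper_width: 0.9
gripper_force: 0.0
```

No force is showing, so I'll check by eye.

```bash
python3 - <<'E'
from workcell import env, grab_frame
import cv2
out=[]
for n,(x0,y0,x1,y1) in(("scene",(260,160,350,250)),("top",(225,205,315,295))):
    out.append(cv2.resize(grab_frame(n)["color"][y0:y1,x0:x1,::-1],None,fx=4.4,fy=4.4,interpolation=cv2.INTER_CUBIC))
cv2.imwrite("pics/a2.png",cv2.hconcat(out))
s=env.state(); print(s["ee_pos"],s["force"],s["gripper_width"])
E
```

```text
[502.24026965  92.58299174  40.49792714] [-0.29971858  0.17722246 -0.58557713] 0.54927978106671
```

View pics/a2.png

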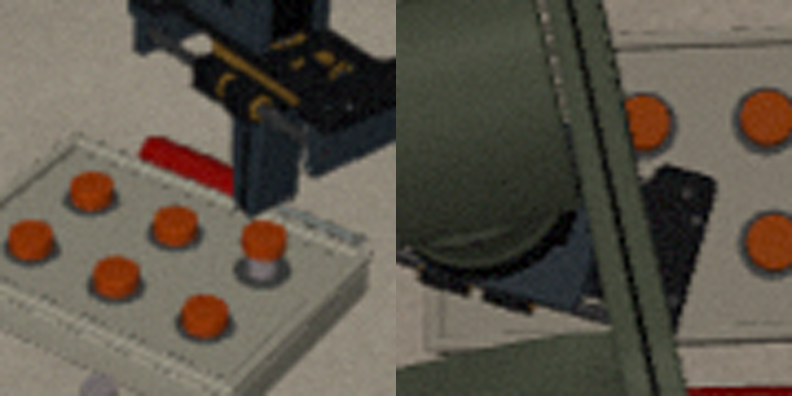

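The picture shows the fingertip appearing behind or above the still-proud plug, at scene (317,208). I'll compare that with where the TCP should project.

```bash
python3 - <<'E'
from h import *
from workcell import grab_frame,env
S0=load("scene0.npz");T0=load("top0.npz"); S=grab_frame("scene");T=grab_frame("top")
print(abs(S["view"]-S0["view"]).max(),abs(T["view"]-T0["view"]).max(),S["cx"]-S0["cx"],S["vfov"]-S0["vfov"])
p=env.state()["ee_pos"];print(p)
for P in (p,p+[0,0,30],[502,92.5,57],[0,0,0],[190,542,174]): print(P,proj(S,P),proj(T,P))
print("tip if z=40:",onz(S,(317,207.7),40.5)," plug z 51",onz(S,(319.5,214.1),50.8))
# static features drift
for n,f,bx in(("S",S,(245,190,345,245)),("T",T,(235,215,330,280))): print(n,[b[0]+[b[1][4]] for b in blobs(f,(3,150,70),(18,255,255),bx)])
# gripper base plate in the scene picture: base foot
x0,y0,x1,y1=320,60,560,260
cv2.imwrite("pics/a3.png",cv2.hconcat([cv2.resize(f["color"][y0:y1,x0:x1,::-1],None,fx=k,fy=k) for f,(x0,y0,x1,y1),k in((S,(260,60,440,240),2.2),(S0,(450,60,560,170),3.6))]))
E
```

```text
0.0 0.0 0.0 0.0
[502.30770472  92.61975118  40.57016401]
[502.30770472  92.61975118  40.57016401] [318.88097247 217.26330678] [252.33794861 261.42570922]
[502.30770472  92.61975118  70.57016401] [319.38210034 208.17645134] [251.371798   259.84033455]
[502, 92.5, 57] [319.1750488  212.24487275] [251.87628609 260.70657727]
[0, 0, 0] [370.67557933 144.821289  ] [308.47117473 504.66531575]
[190, 542, 174] [539.0545107  174.06873744] [  0.99651013 442.8918403 ]
tip if z=40: [468.06548503  65.9645443   40.5       ]  plug z 51 [501.28258502  93.39260358  50.8       ]
S [[280.3, 203.0, 73], [299.4, 210.9, 77], [266.5, 214.1, 78], [319.5, 214.1, 78], [285.8, 222.6, 84], [306.1, 231.4, 87]]
T [[281.7, 232.1, 94], [308.9, 231.3, 118], [310.4, 259.6, 120]]
```

View pics/a3.png

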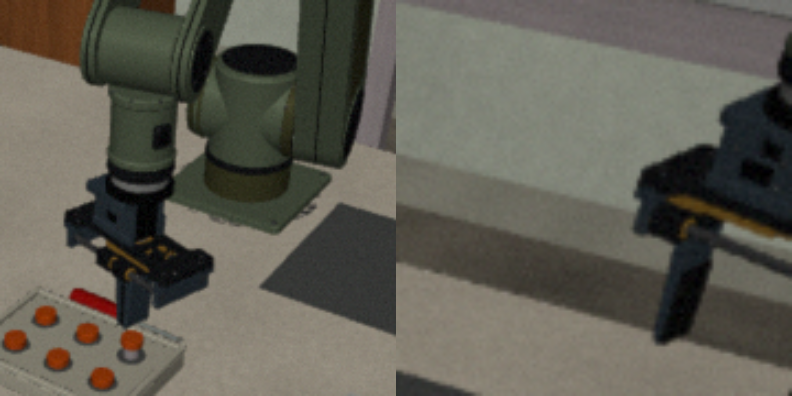

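```bash
python3 - <<'E'
from h import *
T=load("top0.npz");S=load("scene0.npz")
u=np.array([.3315,.9434]);v=np.array([-.9434,.3315])
for nm,c,z in(("A",(502,92.6),153),("B",(468,66),120)):
    for a,b in((-89,-38),(-89,38),(89,-38),(89,38)):
        q=np.array(c)+a*u+b*v
        for dz in(0,30): print(nm,a,b,q.round(),z+dz,proj(T,[*q,z+dz]).round(1),proj(S,[*q,z+dz]).round(1))
print("obs top: far corner (296.8,247), near corner (288.4,280); scene right corner (356.4,181.8) low (335,196)")
E
```

```text
A -89 -38 [508.  -4.] 153 [296.9 249.2] [287.8 171.4]
A -89 -38 [508.  -4.] 183 [297.3 247. ] [287.9 161.5]
A -89 38 [437.  21.] 153 [286.3 286.5] [310.6 162.5]
A -89 38 [437.  21.] 183 [286.4 285.5] [310.9 152.7]
A 89 -38 [567. 164.] 153 [211.7 224.7] [332.5 203.5]
A 89 -38 [567. 164.] 183 [209.3 221.8] [333.3 193.1]
A 89 38 [496. 189.] 153 [199.7 261. ] [356.1 192.9]
A 89 38 [496. 189.] 183 [196.8 259.2] [357.2 182.6]
B -89 -38 [474. -31.] 120 [310.6 267.3] [286.6 173.3]
B -89 -38 [474. -31.] 150 [311.4 265.8] [286.7 163.8]
B -89 38 [403.  -5.] 120 [300.5 303.9] [308.5 164.7]
B -89 38 [403.  -5.] 150 [301.  303.5] [308.8 155.3]
B 89 -38 [533. 137.] 120 [227.4 243.2] [329.2 204.2]
B 89 -38 [533. 137.] 150 [225.6 240.9] [329.9 194.3]
B 89 38 [462. 163.] 120 [216.  278.9] [351.9 194. ]
B 89 38 [462. 163.] 150 [213.7 277.7] [352.9 184.2]
obs top: far corner (296.8,247), near corner (288.4,280); scene right corner (356.4,181.8) low (335,196)
```

Hypothesis A fits the body corners: x and y are right, but the fingertip really sits about 30 mm above the reported z. The contact force will set the depth.

move_arm(
  plan=[
    {"tx": 0, "ty": 0, "tz": 0.3, "wx": 0, "wy": 0, "wz": 0},
    {"tx": 0, "ty": 0, "tz": 0.3, "wx": 0, "wy": 0, "wz": 0},
    {"tx": 0, "ty": 0, "tz": 0.2, "wx": 0, "wy": 0, "wz": 0},
  ],
)

```text
time_s: 3.65
ee_pos: [502.0, 92.6, 32.1]
ee_rot: [-180.0, -0.0, 160.6]
force: [-0.6, -0.1, 0.2]
gripper_width: 0.6
gripper_force: 0.0
```

move_arm(
  plan=[
    {"tx": 0, "ty": 0, "tz": 0.2, "wx": 0, "wy": 0, "wz": 0},
    {"tx": 0, "ty": 0, "tz": 0.2, "wx": 0, "wy": 0, "wz": 0},
  ],
)

```text
time_s: 3.82
ee_pos: [502.2, 92.6, 28.2]
ee_rot: [-180.0, -0.0, 160.6]
force: [0.2, -0.7, -0.6]
gripper_width: 0.6
gripper_force: 0.0
```

move_arm(
  plan=[
    {"tx": 0, "ty": 0, "tz": 0.2, "wx": 0, "wy": 0, "wz": 0},
    {"tx": 0, "ty": 0, "tz": 0.2, "wx": 0, "wy": 0, "wz": 0},
  ],
)

```text
time_s: 3.98
ee_pos: [502.3, 92.6, 24.3]
ee_rot: [180.0, -0.0, 160.6]
force: [-0.7, -0.2, 0.5]
gripper_width: 0.7
gripper_force: 0.0
```

move_arm(
  plan=[
    {"tx": 0, "ty": 0, "tz": 0.2, "wx": 0, "wy": 0, "wz": 0},
    {"tx": 0, "ty": 0, "tz": 0.2, "wx": 0, "wy": 0, "wz": 0},
  ],
)

```text
time_s: 4.15
ee_pos: [502.3, 92.6, 20.3]
ee_rot: [180.0, 0.0, 160.6]
force: [-0.7, 0.8, -1.0]
gripper_width: 0.5
gripper_force: 0.0
```

```bash
python3 - <<'E'
from workcell import env, grab_frame
from h import *
S=grab_frame("scene"); print([b for b in blobs(S,(3,150,70),(18,255,255),(310,200,330,225))])
cv2.imwrite("pics/a4.png",cv2.resize(S["color"][170:245,265:355,::-1],None,fx=6,fy=6,interpolation=cv2.INTER_CUBIC))
print(env.state()["force"])
E
```

```text
[([320.3, 215.6], [315, 212, 10, 7, 46])]
[-0.31452787 -0.15873775  0.55265169]
```

View pics/a4.png

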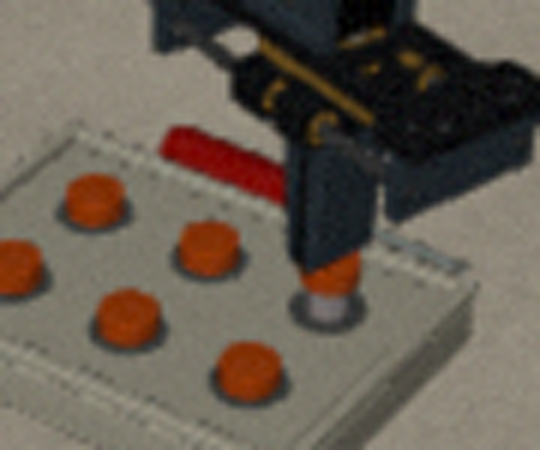

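The fingers now overlap the head in the view. The plug hasn't moved (blob bottom is still row 219), so contact should be a few mm further down.

move_arm(
  plan=[
    {"tx": 0, "ty": 0, "tz": 0.2, "wx": 0, "wy": 0, "wz": 0},
    {"tx": 0, "ty": 0, "tz": 0.2, "wx": 0, "wy": 0, "wz": 0},
  ],
)

```text
time_s: 4.37
ee_pos: [502.4, 92.6, 16.7]
ee_rot: [180.0, 0.0, 160.6]
force: [-1.3, 0.8, 3.6]
gripper_width: 0.4
gripper_force: 2.0
```

move_arm(
  plan=[
    {"tx": 0, "ty": 0, "tz": 0.2, "wx": 0, "wy": 0, "wz": 0},
    {"tx": 0, "ty": 0, "tz": 0.2, "wx": 0, "wy": 0, "wz": 0},
  ],
)

```text
time_s: 4.53
ee_pos: [502.5, 92.6, 12.8]
ee_rot: [180.0, 0.0, 160.6]
force: [-0.7, -0.2, 4.0]
gripper_width: 0.6
gripper_force: 2.0
```

```bash
cat > chk.py <<'E'
from workcell import env, grab_frame
from h import *
S=grab_frame("scene"); print(blobs(S,(3,150,70),(18,255,255),(310,200,330,228)))
s=env.state();print(s["ee_pos"],s["force"],s["time_s"])
E
python3 chk.py
```

```text
[([320.1, 217.6], [315, 214, 10, 7, 44])]
[502.41855735  92.64969389  12.40847161] [-0.35999368  0.64477972  2.11512058] 4.5833
```

Contact: about 4 N, and the plug is moving. I'll continue down to the stop.

move_arm(
  plan=[
    {"tx": 0, "ty": 0, "tz": 0.2, "wx": 0, "wy": 0, "wz": 0},
    {"tx": 0, "ty": 0, "tz": 0.2, "wx": 0, "wy": 0, "wz": 0},
    {"tx": 0, "ty": 0, "tz": 0.2, "wx": 0, "wy": 0, "wz": 0},
  ],
)

```text
time_s: 4.83
ee_pos: [502.4, 92.6, 6.5]
ee_rot: [180.0, 0.0, 160.6]
force: [-0.2, -0.5, 4.4]
gripper_width: 0.2
gripper_force: 2.0
```

move_arm(
  plan=[
    {"tx": 0, "ty": 0, "tz": 0.1, "wx": 0, "wy": 0, "wz": 0},
    {"tx": 0, "ty": 0, "tz": 0.1, "wx": 0, "wy": 0, "wz": 0},
  ],
)

```text
time_s: 5.0
ee_pos: [502.4, 92.6, 4.4]
ee_rot: [180.0, 0.0, 160.6]
force: [-0.6, -0.6, 4.0]
gripper_width: 0.7
gripper_force: 1.9
```

move_arm(
  plan=[
    {"tx": 0, "ty": 0, "tz": 0.1, "wx": 0, "wy": 0, "wz": 0},
  ],
)

```text
time_s: 5.08
ee_pos: [502.4, 92.6, 3.5]
ee_rot: [180.0, 0.0, 160.6]
force: [-1.5, -0.3, 3.5]
gripper_width: 0.7
gripper_force: 1.9
```

```bash
python3 chk.py
```

```text
[([320.2, 220.4], [315, 217, 10, 7, 42])]
[502.41514465  92.65160916   3.31757123] [ 0.96201338 -0.58834279  2.19596488] 5.1333
```

move_arm(
  plan=[
    {"tx": 0, "ty": 0, "tz": 0.1, "wx": 0, "wy": 0, "wz": 0},
  ],
)

```text
time_s: 5.22
ee_pos: [502.4, 92.6, 2.6]
ee_rot: [180.0, 0.0, 160.6]
force: [-0.3, 0.4, 3.9]
gripper_width: 0.5
gripper_force: 1.9
```

move_arm(
  plan=[
    {"tx": 0, "ty": 0, "tz": 0.1, "wx": 0, "wy": 0, "wz": 0},
  ],
)

```text
time_s: 5.3
ee_pos: [502.5, 92.7, 1.8]
ee_rot: [180.0, 0.0, 160.6]
force: [-2.8, -1.0, 18.0]
gripper_width: 0.5
gripper_force: 8.5
```

move_arm(
  plan=[
    {"tx": 0, "ty": 0, "tz": 0.05, "wx": 0, "wy": 0, "wz": 0},
  ],
)

```text
time_s: 5.38
ee_pos: [502.5, 92.7, 1.8]
ee_rot: [180.0, 0.0, 160.7]
force: [-3.0, 0.8, 13.6]
gripper_width: 0.2
gripper_force: 7.1
```

move_arm(
  plan=[
    {"tx": 0, "ty": 0, "tz": 0.05, "wx": 0, "wy": 0, "wz": 0},
  ],
)

```text
time_s: 5.47
ee_pos: [502.5, 92.7, 1.8]
ee_rot: [180.0, 0.0, 160.6]
force: [-3.8, -1.2, 17.9]
gripper_width: 0.3
gripper_force: 8.8
```

The force jumped to 18 N with motion stopped: the plug is home at reported z 1.8, so the offset is about 39 mm. I'll retreat up and go over to the big button.

move_arm(
  plan=[
    {"tx": 0, "ty": 0, "tz": -1, "wx": 0, "wy": 0, "wz": 0},
    {"tx": 0, "ty": 0, "tz": -3, "wx": 0, "wy": 0, "wz": 0},
    {"tx": 0, "ty": 0, "tz": -3, "wx": 0, "wy": 0, "wz": 0},
    {"tx": 0, "ty": 0, "tz": -2.4, "wx": 0, "wy": 0, "wz": 0},
  ],
)

```text
time_s: 5.8
ee_pos: [502.2, 92.6, 95.9]
ee_rot: [180.0, 0.0, 160.6]
force: [0.7, -0.1, 0.4]
gripper_width: 0.7
gripper_force: 0.0
```

move_arm(
  plan=[
    {"tx": -1.01, "ty": -2.85, "tz": 0, "wx": 0, "wy": 0, "wz": 0},
    {"tx": -1.01, "ty": -2.85, "tz": 0, "wx": 0, "wy": 0, "wz": 0},
    {"tx": -1.01, "ty": -2.85, "tz": 0, "wx": 0, "wy": 0, "wz": 0},
    {"tx": -1.01, "ty": -2.85, "tz": 0, "wx": 0, "wy": 0, "wz": 0},
    {"tx": -1.01, "ty": -2.85, "tz": 0, "wx": 0, "wy": 0, "wz": 0},
    {"tx": -1.01, "ty": -2.85, "tz": 0, "wx": 0, "wy": 0, "wz": 0},
    {"tx": -1.01, "ty": -2.85, "tz": 0, "wx": 0, "wy": 0, "wz": 0},
    {"tx": -1.01, "ty": -2.85, "tz": 0, "wx": 0, "wy": 0, "wz": 0},
    {"tx": -1.01, "ty": -2.85, "tz": 0, "wx": 0, "wy": 0, "wz": 0},
    {"tx": -1.01, "ty": -2.85, "tz": 0, "wx": 0, "wy": 0, "wz": 0},
    {"tx": 0, "ty": 0, "tz": 0, "wx": 0, "wy": 0, "wz": 0},
    {"tx": 0, "ty": 0, "tz": 0, "wx": 0, "wy": 0, "wz": 0},
  ],
)

```text
time_s: 6.8
ee_pos: [502.6, -210.8, 93.9]
ee_rot: [180.0, -0.1, 160.5]
force: [-0.6, 0.1, 0.3]
gripper_width: 0.5
gripper_force: 0.0
```

```bash
python3 - <<'E'
from workcell import env, grab_frame
from h import *
S=grab_frame("scene");T=grab_frame("top")
ts=blobs(T,(3,150,80),(18,255,255),(235,215,330,280)); ss=blobs(S,(3,150,70),(18,255,255),(245,190,345,245))
for b in ss: print(b)
for b in ts:
    c=[tri([ray(T,b[0]),ray(S,s[0])]) for s in ss]; P=min(c,key=lambda r:r[1][0]+abs(r[0][2]-38)/10); print(P[0].round(1),P[1][0].round(1))
print(env.state()["ee_pos"],env.state()["time_s"])
cv2.imwrite("pics/b1.png",cv2.hconcat([cv2.resize(f["color"][y0:y0+100,x0:x0+100,::-1],None,fx=3.9,fy=3.9,interpolation=cv2.INTER_CUBIC) for f,x0,y0 in((S,185,115),(T,360,195))]))
E
```

```text
([280.3, 203.0], [276, 199, 10, 9, 73])
([299.4, 210.9], [295, 207, 10, 9, 76])
([266.5, 214.1], [262, 210, 10, 9, 78])
([319.3, 219.1], [315, 215, 10, 9, 80])
([285.8, 222.7], [281, 218, 11, 10, 84])
([306.1, 231.4], [301, 227, 11, 10, 87])
[564.9  27.4  33.8] 1.0
[563.6 -36.8  34.4] 1.2
[565.9  91.4  34. ] 1.2
[500.7  28.7  34.1] 1.1
[499.5 -35.8  33.9] 1.3
[501.9  93.   34.4] 0.9
[ 502.60254946 -209.01904617   94.09868066] 6.9
```

View pics/b1.png

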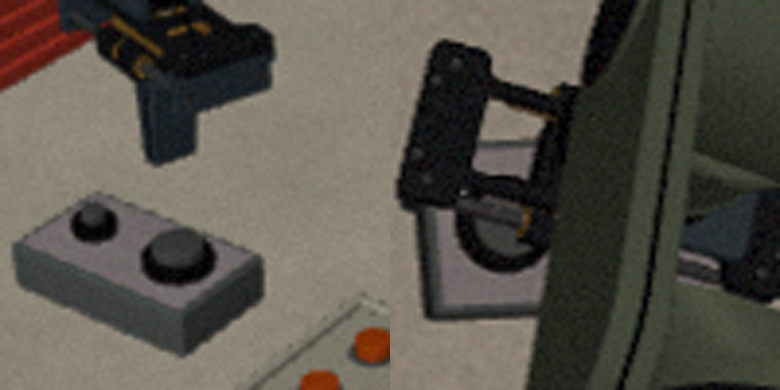

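The tray is good: all six heads now measure 34 mm in the same way. The fingertips are above the big button, whose cap is at scene (231,178); I'll check the lateral alignment numerically.

```bash
python3 - <<'E'
from h import *
S=load("scene0.npz");T=load("top0.npz")
print("tip proj",proj(S,(502.6,-209.5,133)),"obs ~ (226.8,153)")
for z in(48,50,53): print(z,"S",onz(S,(231.2,177.8),z).round(1),"T",onz(T,(390.7,252),z).round(1))
# cap by dark-grey vs black threshold
for n,f,(x0,y0,x1,y1) in(("T",T,(376,238,404,266)),("S",S,(219,173,243,192))):
    g=cv2.cvtColor(f["color"],cv2.COLOR_RGB2GRAY)[y0:y1,x0:x1]; print(n); print(g[::2,::2])
E
```

```text
tip proj [228.49394233 154.66231946] obs ~ (226.8,153)
48 S [ 492.  -214.9   48. ] T [ 505.2 -213.9   48. ]
50 S [ 494.4 -212.9   50. ] T [ 504.9 -213.5   50. ]
53 S [ 497.9 -209.8   53. ] T [ 504.6 -212.7   53. ]
T
[[ 94  99 101  99 102 100 102 100 100  99  93 102  95 100]
 [101 100  97  98  74  32  14   7  29  91 101  99 101  98]
 [101 100 102  34   4  12  19  25  14  17  37  98  94  93]
 [104  99  14  10  20  58  54  48  55  48   5  18  99  97]
 [103  48   5  12  61  56  55  58  56  59  58  23  36 103]
 [ 89   4  17  48  54  53  56  52  53  50  57  41   0  89]
 [ 67   8  10  47  53  54  57  57  54  56  58  50   5  85]
 [ 62   9   0  44  56  57  53  54  54  54  50  55  21  52]
 [ 76   6   1  36  55  56  54  53  55  52  53  55   0  81]
 [101   0  18  15  44  53  52  53  55  54  57  33   3  86]
 [102  34   7  18  21  45  59  58  60  59  41  14  21  97]
 [100 102  30   7   5  17  23  32  22  16  10  10  86  94]
 [101  99 102  31  13  10  11   6   0  15  14  89  96  98]
 [ 94  96  95 100  89  31  17  18  31  92 102  99  97 100]]
S
[[100 102 100 103  97  82  71  80 122 120 127 128]
 [105 102 100  61  55  52  53  52  54  70 103 121]
 [101 103  53  55  52  54  51  53  52  11  80  96]
 [102  49  13  60  55  54  51  52  45  15  29 100]
 [105  39  14  46  59  57  59  47  33   3  18 103]
 [103  51  10   7  25  24  27  18  10  11  22 107]
 [102  92  18   8   6  10   6   8   7  20 101 106]
 [104 102  98  51  25  28  18  37  60 105  95  65]
 [ 92 104 104 109 103 106 102 110 103  85  57  45]
 [ 74  71  72 106 109 103 104 106  82  62  39  38]]
```

move_arm(
  plan=[
    {"tx": -0.16, "ty": -0.15, "tz": 2.0, "wx": 0, "wy": 0, "wz": 0},
    {"tx": 0, "ty": 0, "tz": 2.5, "wx": 0, "wy": 0, "wz": 0},
    {"tx": 0, "ty": 0, "tz": 1.5, "wx": 0, "wy": 0, "wz": 0},
    {"tx": 0, "ty": 0, "tz": 0.6, "wx": 0, "wy": 0, "wz": 0},
    {"tx": 0, "ty": 0, "tz": 0.3, "wx": 0, "wy": 0, "wz": 0},
    {"tx": 0, "ty": 0, "tz": 0.2, "wx": 0, "wy": 0, "wz": 0},
  ],
)

```text
time_s: 7.4
ee_pos: [504.5, -211.0, 23.7]
ee_rot: [180.0, 0.0, 160.7]
force: [0.8, 0.3, 0.4]
gripper_width: 0.4
gripper_force: 0.0
```

move_arm(
  plan=[
    {"tx": 0, "ty": 0, "tz": 0.2, "wx": 0, "wy": 0, "wz": 0},
    {"tx": 0, "ty": 0, "tz": 0.2, "wx": 0, "wy": 0, "wz": 0},
  ],
)

```text
time_s: 7.57
ee_pos: [504.9, -211.4, 20.5]
ee_rot: [180.0, 0.1, 160.7]
force: [0.1, 1.9, 3.6]
gripper_width: 0.7
gripper_force: 1.5
```

move_arm(
  plan=[
    {"tx": 0, "ty": 0, "tz": 0.2, "wx": 0, "wy": 0, "wz": 0},
  ],
)

```text
time_s: 7.65
ee_pos: [504.9, -211.5, 18.5]
ee_rot: [180.0, 0.1, 160.6]
force: [-0.4, 3.0, 4.4]
gripper_width: 0.3
gripper_force: 2.1
```

move_arm(
  plan=[
    {"tx": 0, "ty": 0, "tz": 0.2, "wx": 0, "wy": 0, "wz": 0},
  ],
)

```text
time_s: 7.73
ee_pos: [504.9, -211.5, 17.0]
ee_rot: [180.0, 0.1, 160.6]
force: [-4.4, 4.2, 27.4]
gripper_width: 0.3
gripper_force: 13.8
```

The button is bottomed at 27 N. I'll hold briefly, then withdraw.

move_arm(
  plan=[
    {"tx": 0, "ty": 0, "tz": 0, "wx": 0, "wy": 0, "wz": 0},
    {"tx": 0, "ty": 0, "tz": 0, "wx": 0, "wy": 0, "wz": 0},
    {"tx": 0, "ty": 0, "tz": 0, "wx": 0, "wy": 0, "wz": 0},
  ],
)

```text
time_s: 7.98
ee_pos: [504.9, -211.5, 17.3]
ee_rot: [180.0, 0.1, 160.6]
force: [-2.6, 3.5, 10.8]
gripper_width: 0.4
gripper_force: 5.4
```

move_arm(
  plan=[
    {"tx": 0, "ty": 0, "tz": -0.5, "wx": 0, "wy": 0, "wz": 0},
    {"tx": 0, "ty": 0, "tz": -1, "wx": 0, "wy": 0, "wz": 0},
    {"tx": 0, "ty": 0, "tz": -3, "wx": 0, "wy": 0, "wz": 0},
    {"tx": 0, "ty": 0, "tz": -3, "wx": 0, "wy": 0, "wz": 0},
    {"tx": 0, "ty": 0, "tz": -3, "wx": 0, "wy": 0, "wz": 0},
    {"tx": 0, "ty": 0, "tz": -3, "wx": 0, "wy": 0, "wz": 0},
    {"tx": 0, "ty": 0, "tz": 0, "wx": 0, "wy": 0, "wz": 0},
    {"tx": 0, "ty": 0, "tz": 0, "wx": 0, "wy": 0, "wz": 0},
    {"tx": 0, "ty": 0, "tz": 0, "wx": 0, "wy": 0, "wz": 0},
  ],
)

```text
time_s: 8.73
ee_pos: [503.5, -211.7, 150.2]
ee_rot: [-180.0, -0.0, 160.6]
force: [-0.4, 0.4, 0.4]
gripper_width: 0.6
gripper_force: 0.0
```

```bash
python3 - <<'E'
from workcell import env, grab_frame
from h import *
S=grab_frame("scene")
print([b[0] for b in blobs(S,(3,150,70),(18,255,255),(245,190,345,270))])
s=env.state(); print(s["ee_pos"],s["force"],s["time_s"])
print(env.job_done())
E
```

```text
[[280.3, 203.0], [299.4, 210.9], [266.4, 214.1], [319.3, 219.1], [285.8, 222.5], [306.1, 231.4], [282.1, 258.7]]
[ 503.17937508 -211.52195255  149.48021047] [-0.01015818 -0.57376672 -0.37917512] 8.7833
the job is handed in; nothing more can be done
None
```

I pushed the proud plug fully home (it now measures the same height as the other five), then pressed the large button to its stop, withdrew the arm and handed the job in at 8.8 s; no verdict came back.

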